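# Wedge up the springy work rest

## Robot

A 6-joint arm with a two-finger parallel gripper is mounted at the origin on a cart in front of the work surface, level with it; the furniture and walls round the work are solid. World frame = base frame: x ahead of the robot, y to its left, z up, the work surface at z = 0. Lengths are in mm, angles in rad, forces in N, time in s.
With the tool pointing down it reaches from about 275 to 1000 mm from the base axis. Payload 8.4 kg.
Tool frame: the origin (TCP) lies between the finger pads; the fingertips stand r.finger_overhang ahead of it and the grasp point (between the pads) is the TCP (r.finger_overhang is the distance from the TCP to the fingertips, in mm); z points along the fingers, y is the line along which they close (so a half turn about z gives the same grasp; the last joint's range is limited). The gripper opens to 85 mm and grips with 20 to 120 N. Pads are 22 mm wide; open, the fingers measure 114 mm over their backs; the gripper's body (76 mm by 85 mm) begins 54 mm behind the grasp point. The pads swing forward as they close: fully open they stand 13 mm farther back than shut.
Start: joints at [-1.154, 0.353, 1.633, -0, 1.155, -0.002], TCP at [254.164, -570.989, 250.281] pointing down, gripper open.
Joint ranges: [-2.63, 2.63], [-0.92, 2.1], [0.06, 2.66], [-1.3, 4.44], [0, 2.69], [-3.02, 3.02]. Speed limits (rad/s): [2.22, 2.22, 2.79, 3.14, 3.14, 3.14].

## Interface

Orientations are given as [roll, pitch, yaw] about the fixed x, y, z axes, in that order (R = Rz(yaw) Ry(pitch) Rx(roll)).
In Python, from rig import r, cams, sign_off gives the robot as it stands.
- The arm moves only by the shell command python3 -m crank 'ROWS' [FORCE]. ROWS is JSON, a list of rows, each a list of 7 numbers: the shift along the tool's x, y, z in m, then the turn, a rotation vector about the tool's x, y, z in rad, then the closure, from 0 (fully open) to 1 (shut). In form: [[dx, dy, dz, ax, ay, az, gripper], ...]. A call has 1 to 5 rows; each row is the pose to reach, as a shift and turn from the pose commanded when the call began, along the tool's axes at that moment; what a row does not reach only later rows make up. A row lasts 1/10 s, in which the tool goes at most 50 mm and 8.59 degrees, less where a joint would pass 70% of its speed; a pose out of reach is approached as far as the arm can. A call with a gripper value outside its range is refused whole. The fingers move at their own pace and stop on an object; FORCE is the grip in N (left out, the last holds). Time passes only in rows, so rows that repeat a pose let the fingers close. It gives the time, the measured TCP pose, the force, the opening and the grip force at its end, in the units of the state.
- r.sense(): the state, without advancing time (a new reading comes with each control period).
- cams.grab_frame(name): name is "scene" or "side" or "wrist"; returns a dict with "image" (480x640x3 uint8, red, green, blue), "fx", "fy", "cx", "cy" (pixels), "position" and "orientation" of the camera in the world. Camera axes: x right, y down, z forward; pixel columns grow to the right and rows downward; lengths in mm; the calibration is good to about 2 mm. A picture is of the moment at which its call begins. There is no depth.
- sign_off(): hands the job in; it is judged then, once.
The state is a dict: "clock": time; "qpos": joint angles; "qvel": joint speeds; "joint_efforts": joint torques, N m; "eef_pos": TCP position; "tcp_rot": TCP orientation; "contact_force": force on the tool from outside, world axes, zero at the start; "wrist_torque": the same for the moment, N m; "opening": opening from 0.0 (shut) to 1.0 (fully open); "grasp_force": force on a finger pad.
Only numpy, scipy, OpenCV 4.12 (cv2) and the standard library are available. Lean on these libraries where they do the work, as an engineer would, in place of code of your own. Each camera call takes 0.05 s, during which the arm holds its last target. There are 200 camera calls.

## Task

The table of the small work rest on the bench gives under the file. Take the wooden wedge, lay it flat on the bench with its thin end squarely under the middle of the table's front edge, and push it in until it jams tight at about 15 N of push - forcing it much harder would strain the rest - then let go and leave it jammed there. Leave the other loose things where they lie.

Things in the scene. Friction and masses are not known exactly. Their poses are not given: they have to be found in the camera images.
- wedge: Plain light wooden wedge, 0.12 kg, lying flat: 150 mm long, 40 mm wide, 36 mm high at the thick end falling evenly to 6 mm at the thin end (slope 1 in 5). Origin: underside, middle of length and width; x runs towards the thin end, z up. Friction 0.35 to 0.55. A level push on it under the rest is 0.9 to 1.4 times the load on the table; pressing it down or holding it up as well spoils this. Once in, it holds itself.
- wedge_tip (a point): Middle of the lower edge of the wedge's thin end (75 mm from the wedge's origin along its x); axes as the wedge's.
- rest: Work rest bolted to the bench: a side column carries a cantilever arm with a flat table, 116 mm wide (y), 68 mm deep (x), over the bench; under its middle a steel pad 60 mm wide, 64 mm deep. Origin: on the bench straight below the middle of the pad's front lower edge, where the wedge bears. x points level from that edge into the gap (push this way), y along the edge towards the column, z up.
- rest_gap (a point): Point on the bench below the pad's front edge (same as the rest's origin and axes). The gap from bench to pad is 10 to 26 mm, different each time and not reported: find it by feel. It is open at the back. The table springs up under load, about 25 N per mm: about 5 N of load per mm of wedge travel after touching. The table's top is 20 mm above the pad's underside.
- rest_column (a point): Top of the rest's steel column (32 mm thick, on a grey foot 80 x 100 mm), 76 mm above the bench, 140 mm along y and 40 mm along x from the rest's origin; nothing on the rest is higher.
- lamp_shade (a point): Roughly the low end of the blue lamp's hanging shade, about 0.2 m wide and rising up and away from there; fixed. A wrist or forearm can strike it on the right side of the bench: draw the hand in towards the base before swinging past it.
- spanner_large: Steel combination spanner 226 mm long, lying near the bench's front edge; leave it.
- spanner_small: Steel combination spanner 185 mm long, lying near the bench's front edge; leave it.
- nut: Steel hexagon nut, 30 mm across, 16 mm high; leave it.
- bolt: Steel bolt, 58 mm high, standing on its head; leave it.
- tape: Black tape roll, 89 mm across, 19 mm high, lying flat; leave it.
- offcut: Plywood offcut 130 x 150 x 6 mm lying flat; leave it.

How it is judged (in metres and radians):
On the way, in this order (a step that is already met when the one before it is completed fails the run):
1. the wedge lies flat with its thin end under the middle of the table's front edge (tip at least 8 mm past the edge, within 15 mm of its middle, square within 0.15 rad) (x of wedge_tip in the frame of rest above 0.008 m and y of wedge_tip in the frame of rest between -0.015 and 0.015 m and angle between the x axis of wedge and the x axis of rest, either way round below 0.15 rad and angle between wedge's own z axis and vertical below 0.06 rad and height (world z) of wedge below 0.005 m), for 0.05 s.
2. the wedge bears up against the table with more than 6 N (contact force between wedge and rest above 6 N and y of wedge_tip in the frame of rest between -0.015 and 0.015 m and angle between the x axis of wedge and the x axis of rest, either way round below 0.15 rad and angle between wedge's own z axis and vertical below 0.06 rad and height (world z) of wedge below 0.005 m), for 0.2 s.
At the end, for the whole second after the job is handed in: The wedge, released and still, lies flat on the bench (within 0.06 rad), its thin end at least 15 mm past the front edge and within 15 mm of its middle, square to it within 0.15 rad, jammed so that wedge and rest press on each other with more than 6 N (all of step 2 and x of wedge_tip in the frame of rest above 0.015 m and linear speed of wedge below 0.01 m/s); the robot touches nothing.
It fails at once if the wedge is driven too hard: more than 28 N between wedge and rest (contact force between wedge and rest above 28 N).
It fails at once if another loose thing is moved by more than 30 mm (distance of any of spanner_large, spanner_small, nut, bolt, tape, offcut from where it was at the start of the episode above 0.03 m).
It also fails if it takes over 67 s, if anything falls off the work surface, if the arm or the gripper's body presses on something with over 40 N, if the wrist force passes 120 N, or if a joint passes its speed limit or range.

## Working session

There is one attempt and no reset: what is moved stays moved. The work goes in short steps, Python scripts to look and compute and a shell command to move; the robot and the scene stay as the last step left them, time stands still between calls to the robot, and variables do not carry over. Pictures are saved under pics/ and viewed, at most 10 in all, crops included, and the job is handed in when it is done.

```bash
ls; mkdir -p pics
python3 - <<'E'
from rig import r,cams
import cv2,json
s=r.sense();print(s, r.finger_overhang)
for n in("scene","side","wrist"):
    f=cams.grab_frame(n);cv2.imwrite(f"pics/{n}0.png",f["image"][:,:,::-1]);print(n,{k:v for k,v in f.items() if k!="image"})
E
```

```text
pics
{'clock': 0.0, 'qpos': array([-1.15438092e+00,  3.53682868e-01,  1.63417460e+00, -9.26976321e-06,
        1.15519870e+00, -2.40238814e-03]), 'qvel': array([ 0.00038169, -0.00032476,  0.00097998,  0.00012947, -0.00135481,
        0.00091157]), 'joint_efforts': array([-4.77987360e-04, -6.05259633e+01, -3.42067587e+01, -3.15373609e-05,
        9.51294496e-03,  8.99230344e-06]), 'eef_pos': array([ 253.97973587, -570.54944858,  249.52267047]), 'tcp_rot': array([-3.14012913e+00,  4.95926009e-06,  4.18821548e-01]), 'contact_force': array([-1.0610514 , -0.51959776, -0.40581731]), 'wrist_torque': array([-0.06632415, -0.02642286, -0.007152  ]), 'grasp_force': 0.0, 'opening': 0.9971213402731344} 19.0
scene {'fx': 507.85180886718746, 'fy': 507.85180886718746, 'cx': 317.4231745364574, 'cy': 234.7409333275462, 'position': array([-106.89385414, -936.67626915,  821.93445959]), 'orientation': array([-2.04770676, -0.0234268 , -0.57932342])}
side {'fx': 538.3978726518168, 'fy': 538.3978726518168, 'cx': 312.8838934043998, 'cy': 228.17824873948, 'position': array([ 445.43037371, -865.44539966, 1066.16131188]), 'orientation': array([-2.30871054, -0.00267863, -0.12513317])}
wrist {'fx': 356.611040671496, 'fy': 356.611040671496, 'cx': 320.5846689120264, 'cy': 241.06043610411356, 'position': array([ 320.38055617, -540.79383202,  373.08920645]), 'orientation': array([ 2.85084634e+00,  7.34398976e-04, -1.15196696e+00])}
```

View pics/scene0.png

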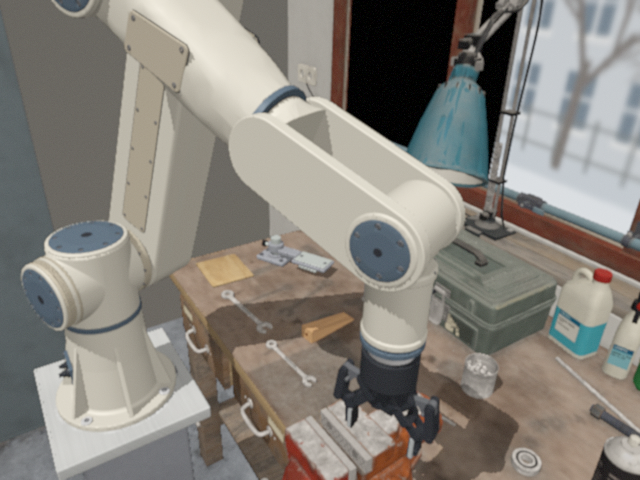

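View pics/side0.png

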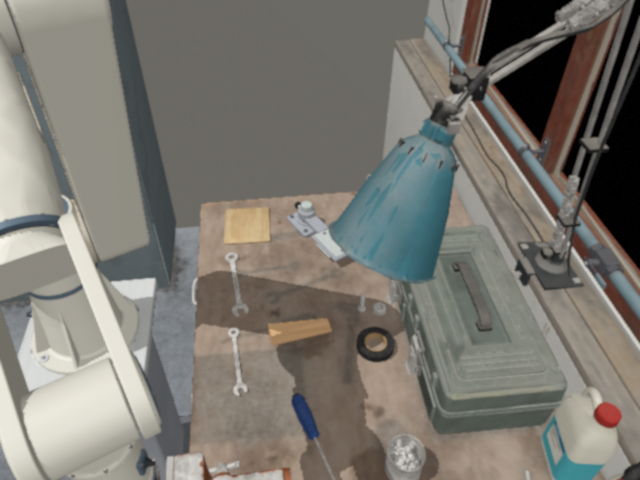

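The scene view shows the wedge near (328,326) and the rest near (297,254). In the side view the wedge is near (300,331) and the rest near (322,232), partly hidden by the lamp. I'll enlarge both areas.

```bash
cat > h.py <<'E'
import numpy as np
from scipy.spatial.transform import Rotation as R
def ray(f,u,v):
    d=R.from_euler('xyz',f["orientation"]).as_matrix()@np.array([(u-f["cx"])/f["fx"],(v-f["cy"])/f["fy"],1.])
    return np.array(f["position"]),d/np.linalg.norm(d)
def plane(f,u,v,z=0):
    p,d=ray(f,u,v);return p+d*(z-p[2])/d[2]
def proj(f,P):
    q=R.from_euler('xyz',f["orientation"]).as_matrix().T@(np.array(P)-f["position"])
    return np.array([f["fx"]*q[0]/q[2]+f["cx"],f["fy"]*q[1]/q[2]+f["cy"]])
def tri(*obs):
    A=np.zeros((3,3));b=np.zeros(3)
    for f,u,v in obs:
        p,d=ray(f,u,v);M=np.eye(3)-np.outer(d,d);A+=M;b+=M@p
    x=np.linalg.solve(A,b)
    return x,[np.linalg.norm(np.cross(x-ray(f,u,v)[0],ray(f,u,v)[1])) for f,u,v in obs]
E
python3 - <<'E'
import cv2,numpy as np
a=cv2.imread("pics/scene0.png");b=cv2.imread("pics/side0.png")
c=[cv2.resize(x,(400,300),interpolation=cv2.INTER_CUBIC) for x in (a[225:300,245:345],a[295:370,280:380],b[190:265,270:370],b[300:375,250:350])]
cv2.imwrite("pics/crops.png",np.vstack([np.hstack(c[:2]),np.hstack(c[2:])]))
E
```

```text
(no output)
```

View pics/crops.png

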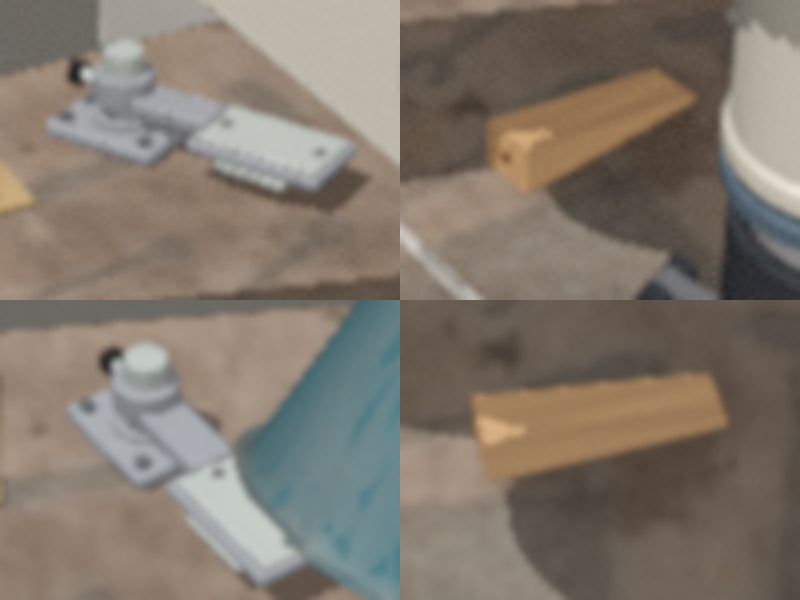

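```bash
cat > m.py <<'E'
from rig import r,cams
from h import *
np.set_printoptions(precision=1,suppress=True)
S=cams.grab_frame("scene");D=cams.grab_frame("side")
def t(n,a,b):
    # a: crop coords in 800x600 montage
    A=(S,a[0],a[1]);B=(D,b[0],b[1]);x,e=tri(A,B);print(n,x,np.array(e));return x
R1=lambda x,y:(245+x/4,225+y/4); W1=lambda x,y:(280+(x-400)/4,295+y/4)
R2=lambda x,y:(270+x/4,190+(y-300)/4); W2=lambda x,y:(250+(x-400)/4,300+(y-300)/4)
a=t("table FL top",R1(188,146),R2(170,485));b=t("table FR top",R1(316,181),R2(262,577))
t("col top",R1(124,48),R2(146,355))
t("foot front",R1(150,160),R2(140,484));t("foot left",R1(48,122),R2(68,408))
t("pad left low",R1(213,173),R2(188,525));t("pad right",R1(285,190),R2(240,575))
print("edge",b-a,np.linalg.norm(b-a))
t("wedge thick far top",W1(488,121),W2(472,396));t("thick near top",W1(530,152),W2(487,465))
t("thick near bot",W1(529,190),W2(487,480))
t("thin far",W1(657,69),W2(710,375));t("thin near",W1(695,97),W2(727,427))
for p in [(353,216),]: pass
print("bolt,nut,tape",plane(D,362,310),plane(D,379,310),plane(D,376,344,19))
print("spanners",[plane(D,*p) for p in [(232,257),(240,312),(234,331),(240,391)]])
print("lamp low side",plane(D,410,278,300))
E
python3 m.py
```

```text
table FL top [586.  233.8  26.1] [1.3 1.3]
table FR top [634.9 129.1  33.7] [1.2 1.2]
col top [579.4 321.8  73.6] [1.1 1.1]
foot front [567.4 260.    5.4] [0.9 0.9]
foot left [522.7 345.2  10.2] [0.1 0.1]
pad left low [595.3 210.1  10.1] [0.1 0.1]
pad right [623.  150.8  16.9] [0.2 0.2]
edge [  48.9 -104.7    7.6] 115.81973050967922
wedge thick far top [441.4 -61.   30.8] [0.2 0.2]
thick near top [ 445.5 -108.9   33.3] [3.8 3.8]
thick near bot [ 446.2 -102.2    2.6] [0.4 0.4]
thin far [588.6 -41.5   3.2] [0.3 0.3]
thin near [593.  -79.7   1.6] [0.6 0.6]
bolt,nut,tape [679.3 -22.    0. ] [721.9 -27.2   0. ] [ 688.2 -140.7   19. ]
spanners [array([356.7, 206.9,   0. ]), array([373.8,   9.3,   0. ]), array([357.9, -47.8,   0. ]), array([ 368.2, -213. ,    0. ])]
lamp low side [ 720.1 -193.6  300. ]
```

```bash
cat > go.py <<'E'
import sys
from rig import r
from h import *
# usage: go.py x y z yaw -> tool-frame shift (m) and turn
x,y,z,yaw=map(float,sys.argv[1:5]);s=r.sense()
T=R.from_euler('xyz',s["tcp_rot"]);G=R.from_euler('xyz',[np.pi,0,yaw])
d=T.inv().apply(np.array([x,y,z])-s["eef_pos"])/1000
print("d",np.round(d,4),"turn",np.round((T.inv()*G).as_rotvec(),4),"q",np.round(s["qpos"],2),"F",np.round(s["contact_force"],1),"t",s["clock"])
E
python3 go.py 470 -100 200 0.15
python3 - <<'E'
exec(open('m.py').read().split('a=t(')[0])
t("rimL",(410,150),(335,235));t("rimR",(487,182),(437,270));t("rimLow",(450,182),(405,280))
E
```

```text
d [ 0.3887 -0.3423  0.0502] turn [-7.000e-04  1.000e-04  2.688e-01] q [-1.15  0.35  1.63  0.    1.16 -0.  ] F [-0.2  0.6  0.8] t 0.25
rimL [ 548.5 -277.8  524.4] [11.7 11.7]
rimR [ 710.3 -323.7  456.3] [3.4 3.4]
rimLow [ 655.9 -299.9  443.2] [18.5 18.5]
```

```bash
python3 -m crank '[[0.027,-0.043,0,0,0,0.05,0],[0.054,-0.086,0,0,0,0.1,0],[0.081,-0.128,0,0,0,0.16,0],[0.108,-0.171,0,0,0,0.22,0],[0.134,-0.213,0,0,0,0.27,0]]'; python3 go.py 345 -120 230 0.15
```

```text
clock: 0.85
eef_pos: [289.6, -321.7, 250.3]
tcp_rot: [3.141, -0.0, 0.146]
contact_force: [0.7, 0.7, 0.4]
opening: 1.002
grasp_force: 0.0
d [ 0.0841 -0.1916  0.0203] turn [ 0.0003 -0.0004 -0.0043] q [-0.84  0.05  2.02  0.    1.07  0.58] F [0.7 0.7 0.4] t 0.85
```

```bash
python3 -m crank '[[0.02,-0.045,0.005,0,0,0,0],[0.04,-0.09,0.01,0,0,0,0],[0.06,-0.135,0.015,0,0,0,0],[0.084,-0.1916,0.02,0,0,0,0],[0.084,-0.1916,0.02,0,0,0,0]]'; python3 go.py 440 -80 250 0.15
python3 -m crank '[[0.045,-0.01,0,0,0,0,0],[0.088,-0.025,-0.02,0,0,0,0],[0.088,-0.025,-0.02,0,0,0,0]]'
python3 - <<'E'
from rig import cams
import cv2
f=cams.grab_frame("wrist");cv2.imwrite("pics/w1.png",f["image"][:,:,::-1])
import pickle;pickle.dump(f,open("w1.pkl","wb"))
E
```

```text
clock: 1.35
eef_pos: [344.5, -117.8, 230.1]
tcp_rot: [-3.14, -0.0, 0.152]
contact_force: [0.1, -0.9, 0.1]
opening: 1.001
grasp_force: 0.0
d [ 0.1001 -0.0229 -0.0199] turn [-0.0011 -0.0002  0.0024] q [-0.33 -0.05  2.17  0.    1.02  1.08] F [ 0.1 -0.9  0.1] t 1.35
clock: 1.65
eef_pos: [433.3, -82.2, 252.8]
tcp_rot: [3.14, -0.006, 0.151]
contact_force: [0.2, 0.2, -0.1]
opening: 1.0
grasp_force: 0.0
```

View pics/w1.png

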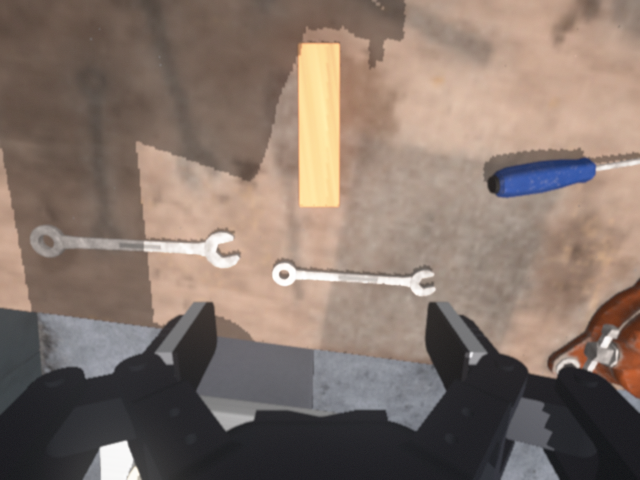

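```bash
python3 - <<'E'
import pickle,numpy as np
from h import *
from rig import cams
f=pickle.load(open("w1.pkl","rb"));D=cams.grab_frame("side")
for p,z in [((299.5,43),6),((340,43),6),((299.5,207),36),((340,207),36)]: print(plane(f,*p,z))
# two-view heights: wrist vs side
for w,d in [((299.5,43),(327.5,318.75)),((340,43),(331.75,331.75)),((299.5,207),(268,324))]: print(tri((f,*w),(D,*d)))
E
python3 go.py 460 -80 23 0.15
```

```text
[584.40810279 -39.45520392   6.        ]
[590.11556384 -76.75304629   6.        ]
[436.88605939 -61.12640864  36.        ]
[442.78582739 -99.89052621  36.        ]
(array([ 5.87416497e+02, -3.86918868e+01, -5.59511740e-01]), [np.float64(1.5647218990294678), np.float64(1.5647218990295333)])
(array([593.11569503, -76.81372785,  -3.48810756]), [np.float64(0.7876816172230254), np.float64(0.7876816172228943)])
(array([438.91126106, -61.69828761,  33.41041521]), [np.float64(2.568123519509791), np.float64(2.568123519509694)])
d [0.0318 0.0015 0.2274] turn [ 0.0002 -0.0001  0.0007] q [-0.2   0.05  2.02 -0.    1.07  1.22] F [-0.2 -0.2  0.7] t 1.75
```

```bash
python3 -m crank '[[0.029,-0.001,0.045,0,0,0,0],[0.029,-0.001,0.09,0,0,0,0],[0.029,-0.001,0.135,0,0,0,0],[0.029,-0.001,0.18,0,0,0,0],[0.029,-0.001,0.2,0,0,0,0]]' 30
python3 go.py 457 -78 24 0.151
```

```text
clock: 2.25
eef_pos: [452.5, -78.7, 46.9]
tcp_rot: [-3.14, 0.006, 0.148]
contact_force: [-0.0, -0.3, -0.0]
opening: 0.997
grasp_force: 0.0
d [ 0.0047 -0.      0.0229] turn [-0.0018  0.0056 -0.0032] q [-0.18  0.42  2.12 -0.    0.6   1.25] F [-0.  -0.3 -0. ] t 2.25
```

```bash
python3 -m crank '[[0.002,0,0.01,0,0,0,0],[0.002,0,0.02,0,0,0,0],[0.002,0,0.02,0,0,0,0]]'
python3 go.py 457 -78 24 0.151
```

```text
clock: 2.55
eef_pos: [457.9, -78.5, 30.1]
tcp_rot: [-3.141, 0.0, 0.148]
contact_force: [-0.7, 0.9, 0.6]
opening: 1.002
grasp_force: 0.0
d [-0.0008 -0.0007  0.0061] turn [-0.0001  0.0005 -0.0026] q [-0.17  0.46  2.12 -0.    0.56  1.25] F [-0.7  0.9  0.6] t 2.55
```

```bash
python3 -m crank '[[0,-0.001,0.006,0,0,0,0],[0,-0.001,0.006,0,0,0,0.7],[0,-0.001,0.006,0,0,0,0.7],[0,-0.001,0.006,0,0,0,0.7],[0,-0.001,0.006,0,0,0,0.7]]' 30
python3 -m crank '[[0,0,0,0,0,0,0.8],[0,0,0,0,0,0,0.8],[0,0,0,0,0,0,0.8]]' 30
python3 go.py 457 -78 80 0.151
```

```text
clock: 3.05
eef_pos: [458.5, -77.3, 24.8]
tcp_rot: [3.141, -0.001, 0.149]
contact_force: [-1.3, 0.7, 5.8]
opening: 0.464
grasp_force: 30.3
clock: 3.35
eef_pos: [458.5, -77.3, 24.8]
tcp_rot: [3.141, -0.001, 0.149]
contact_force: [-0.3, 0.5, 4.8]
opening: 0.456
grasp_force: 30.4
d [-0.0015  0.0005 -0.0552] turn [ 0.0002 -0.0008 -0.0021] q [-0.17  0.47  2.12  0.    0.55  1.25] F [-0.3  0.5  4.8] t 3.35
```

```bash
python3 -m crank '[[0,0,-0.045,0,0,0,0.8],[0.015,-0.015,-0.085,0,0,-0.06,0.8],[0.035,-0.035,-0.12,0,0,-0.12,0.8],[0.055,-0.055,-0.155,0,0,-0.18,0.8],[0.07,-0.065,-0.19,0,0,-0.24,0.8]]'
python3 -m crank '[[0.014,-0.01,-0.035,0,0,-0.045,0.8],[0.014,-0.01,-0.035,0,0,-0.045,0.8],[0.014,-0.01,-0.035,0,0,-0.045,0.8]]'
python3 - <<'E'
from rig import cams
import cv2,pickle
f=cams.grab_frame("wrist");cv2.imwrite("pics/w2.png",f["image"][:,:,::-1]);pickle.dump(f,open("w2.pkl","wb"))
E
python3 go.py 598 42 250 0.437
```

```text
clock: 3.85
eef_pos: [518.1, -1.1, 216.2]
tcp_rot: [3.142, -0.001, 0.392]
contact_force: [0.0, 0.7, -2.0]
opening: 0.463
grasp_force: 31.3
clock: 4.15
eef_pos: [526.8, 12.2, 249.6]
tcp_rot: [3.141, -0.001, 0.434]
contact_force: [0.4, -0.5, -1.6]
opening: 0.461
grasp_force: 31.4
d [ 0.0781  0.0029 -0.0017] turn [-0.0004  0.0013 -0.0034] q [ 0.02  0.2   1.84 -0.    1.1   1.16] F [-0.1 -0.2 -1.8] t 4.2
```

View pics/w2.png

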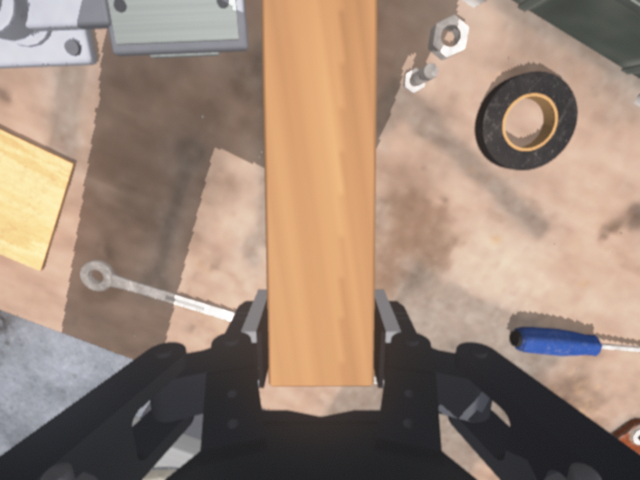

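```bash
python3 -m crank '[[0.039,0.001,0,0,0,0,0.8],[0.078,0.003,0,0,0,0,0.8],[0.078,0.003,0,0,0,0,0.8],[0.078,0.003,0,0,0,0,0.8]]'
python3 - <<'E'
from rig import cams
import cv2,pickle
f=cams.grab_frame("wrist");pickle.dump(f,open("w3.pkl","wb"));g=pickle.load(open("w2.pkl","rb"))
a=cv2.resize(g["image"][0:90,80:270,::-1],None,fx=4,fy=3,interpolation=cv2.INTER_CUBIC)
b=cv2.resize(f["image"][0:160,80:270,::-1],None,fx=4,fy=2,interpolation=cv2.INTER_CUBIC)
import numpy as np;o=np.vstack([a,b])[:600];print(o.shape);cv2.imwrite("pics/w23.png",o)
E
```

```text
clock: 4.6
eef_pos: [597.8, 41.6, 246.9]
tcp_rot: [-3.14, 0.004, 0.433]
contact_force: [-0.2, 0.2, -0.5]
opening: 0.463
grasp_force: 31.3
(590, 760, 3)
```

View pics/w23.png

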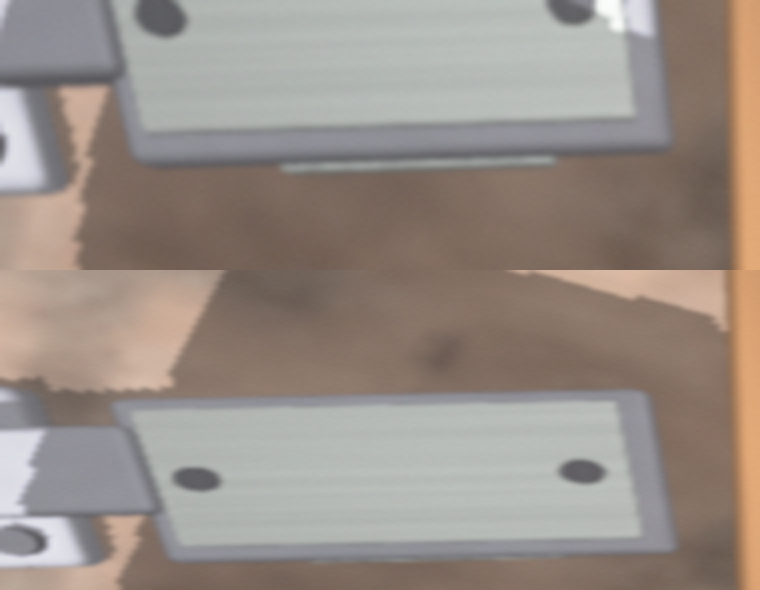

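Run:
```python
import pickle,numpy as np
from h import *
np.set_printoptions(precision=1,suppress=True)
a=pickle.load(open("w2.pkl","rb"));b=pickle.load(open("w3.pkl","rb"))
A=lambda x,y:(a,80+x/4,y/3);B=lambda x,y:(b,80+x/4,(y-270)/2)
for n,p,q in [("FL",(137,163),(178,561)),("FR",(668,150),(675,551)),("hole",(162,16),(197,479)),("inFL",(147,131),(180,546)),("inFR",(634,118),(640,537))]:
    print(n,*tri(A(*p),B(*q)))
for z in (22,27,32,37,42):
    P=[plane(*B(*q),z) for q in [(178,561),(675,551),(645,392),(114,403)]]
    L=P[0]-P[1];D=P[2]-P[1]
    print(z,P[0],P[1],"w",np.linalg.norm(L),"d",np.linalg.norm(D),"yaw",np.arctan2(-L[0],L[1]),"mid",(P[0]+P[1])/2)
for z in (10,14,18,22):
    P=plane(*A(283,168),z);Q=plane(*A(555,160),z);print("pad",z,P,Q,np.linalg.norm(P-Q),(P+Q)/2)
```

```text
FL [578.2 231.8  32. ] [np.float64(0.4787932540285204), np.float64(0.4787932540283837)]
FR [629.9 130.4  28. ] [np.float64(0.24449425863108212), np.float64(0.24449425863102173)]
hole [615.7 233.3  39.8] [np.float64(0.10270268667882035), np.float64(0.10270268667886906)]
inFL [587.  228.6  39.8] [np.float64(0.3423938041140317), np.float64(0.3423938041139628)]
inFR [633.3 137.8  37.3] [np.float64(0.09973323736013504), np.float64(0.09973323736005062)]
22 [575.9 236.   22. ] [629.4 131.2  22. ] w 117.63317784575779 d 67.75478357636783 yaw 0.4720965318791737 mid [602.7 183.6  22. ]
27 [577.2 233.6  27. ] [629.9 130.4  27. ] w 115.94343379487664 d 66.78151868151798 yaw 0.47209653187917366 mid [603.5 182.   27. ]
32 [578.4 231.3  32. ] [630.4 129.5  32. ] w 114.25368974399561 d 65.80825378666815 yaw 0.4720965318791741 mid [604.4 180.4  32. ]
37 [579.7 228.9  37. ] [630.9 128.7  37. ] w 112.5639456931144 d 64.8349888918183 yaw 0.4720965318791731 mid [605.3 178.8  37. ]
42 [581.  226.6  42. ] [631.4 127.8  42. ] w 110.87420164223334 d 63.861723996968436 yaw 0.4720965318791737 mid [606.2 177.2  42. ]
pad 10 [589.9 213.7  10. ] [618.3 157.7  10. ] 62.74016823207602 [604.1 185.7  10. ]
pad 14 [589.9 211.8  14. ] [618.  156.5  14. ] 62.0489873594046 [604.  184.2  14. ]
pad 18 [590.  209.9  18. ] [617.7 155.2  18. ] 61.35780648673322 [603.8 182.6  18. ]
pad 22 [590.  208.1  22. ] [617.4 154.   22. ] 60.666625614061765 [603.7 181.   22. ]
```

```bash
python3 go.py 470 114 150 0.468
```

```text
d [-0.0847 -0.1192  0.0978] turn [-0.0013  0.0038 -0.0348] q [ 0.07  0.32  1.69 -0.    1.14  1.2 ] F [-0.1 -0.5 -1. ] t 4.65
```

```bash
python3 -m crank '[[-0.035,-0.03,0,0,0,-0.01,0.8],[-0.065,-0.06,0.02,0,0,-0.02,0.8],[-0.0847,-0.09,0.04,0,0,-0.035,0.8],[-0.0847,-0.119,0.07,0,0,-0.035,0.8],[-0.0847,-0.119,0.098,0,0,-0.035,0.8]]'
python3 -m crank '[[0,0,0.04,0,0,0,0.8],[0,0,0.08,0,0,0,0.8],[0,0,0.08,0,0,0,0.8],[0,0,0.08,0,0,0,0.8]]'
python3 go.py 470 114 25.5 0.468
```

```text
clock: 5.15
eef_pos: [468.6, 115.3, 150.3]
tcp_rot: [-3.141, 0.001, 0.469]
contact_force: [1.0, -0.5, -1.4]
opening: 0.468
grasp_force: 31.3
clock: 5.55
eef_pos: [470.8, 113.7, 71.4]
tcp_rot: [-3.141, 0.003, 0.468]
contact_force: [0.3, 0.6, -0.4]
opening: 0.463
grasp_force: 31.3
d [-0.0005 -0.0006  0.0459] turn [-0.0006  0.0026  0.0002] q [ 0.23  0.4   2.06 -0.    0.68  1.34] F [ 0.3  0.6 -0.4] t 5.55
```

Lower onto the bench, feeling for contact.

```bash
python3 -m crank '[[0,0,0.02,0,0,0,0.8],[0,0,0.038,0,0,0,0.8],[0,0,0.043,0,0,0,0.8],[0,0,0.044,0,0,0,0.8],[0,0,0.044,0,0,0,0.8]]'
python3 -m crank '[[0,0,0.001,0,0,0,0.8],[0,0,0.0015,0,0,0,0.8],[0,0,0.0015,0,0,0,0.8]]'
```

```text
clock: 6.05
eef_pos: [472.9, 114.5, 28.7]
tcp_rot: [3.141, -0.002, 0.469]
contact_force: [0.0, 0.9, -1.6]
opening: 0.461
grasp_force: 31.3
clock: 6.35
eef_pos: [472.2, 114.4, 26.1]
tcp_rot: [3.141, -0.0, 0.469]
contact_force: [1.1, 0.5, -1.1]
opening: 0.462
grasp_force: 31.3
```

```bash
python3 -m crank '[[0,0,0.001,0,0,0,0.8],[0,0,0.001,0,0,0,0.8],[0,0,0.001,0,0,0,0.8]]'
python3 -m crank '[[0,0,0.0005,0,0,0,0.8],[0,0,0.0005,0,0,0,0.8],[0,0,0.0005,0,0,0,0.8]]'
python3 - <<'E'
from rig import cams
import cv2,numpy as np,pickle
from h import *
f=cams.grab_frame("scene");d=cams.grab_frame("side")
o=np.hstack([cv2.resize(f["image"][220:320,230:330,::-1],(400,400),interpolation=cv2.INTER_CUBIC),cv2.resize(d["image"][200:300,260:360,::-1],(400,400),interpolation=cv2.INTER_CUBIC)])
cv2.imwrite("pics/p1.png",o)
E
```

```text
clock: 6.65
eef_pos: [472.1, 114.5, 24.9]
tcp_rot: [3.142, -0.0, 0.469]
contact_force: [0.0, 0.5, 1.6]
opening: 0.463
grasp_force: 31.6
clock: 6.95
eef_pos: [472.1, 114.4, 24.8]
tcp_rot: [3.142, -0.0, 0.469]
contact_force: [-2.7, -0.4, 9.7]
opening: 0.465
grasp_force: 32.7
```

View pics/p1.png

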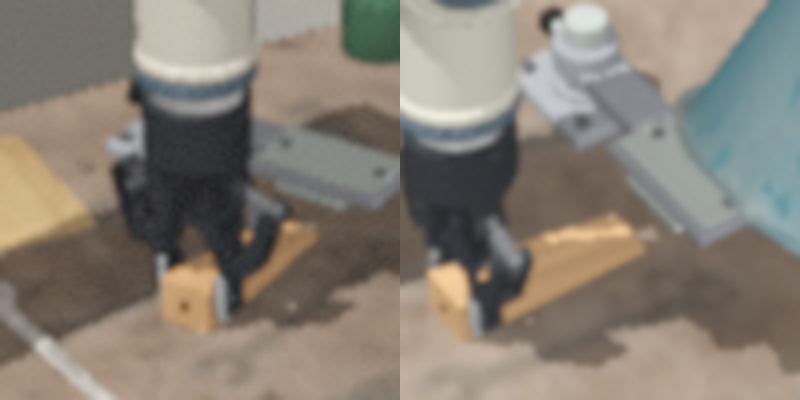

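```bash
python3 -m crank '[[0,0,-0.0008,0,0,0,0.8],[0,0,-0.0008,0,0,0,0.8]]'
python3 - <<'E'
from rig import cams
from h import *
d=cams.grab_frame("side")
g=lambda x,y,z:plane(d,260+(x-400)/4,200+y/4,z)
a=(g(617,215,6)+g(647,245,6))/2;b=(g(628,180,19)+g(680,231,19))/2;v=b-a
print(a,b,v,"along",v[0]*.892+v[1]*.451,"lat",-v[0]*.451+v[1]*.892)
print("expected tip",472.1+131*.892,114.4+131*.451)
E
```

```text
clock: 7.25
eef_pos: [472.0, 114.4, 25.1]
tcp_rot: [-3.142, 0.0, 0.469]
contact_force: [-0.0, 0.4, -1.5]
opening: 0.464
grasp_force: 31.4
[592.70722986 169.99710757   6.        ] [608.97780034 179.17405666  19.        ] [16.27057048  9.17694909 13.        ] along 18.652152909999366 lat 0.8478112971003222
expected tip 588.952 173.481
```

```bash
python3 -m crank '[[0.008,0,0,0,0,0,0.8],[0.016,0,0,0,0,0,0.8],[0.023,0,0,0,0,0,0.8],[0.03,0,0,0,0,0,0.8],[0.03,0,0,0,0,0,0.8]]'
python3 -m crank '[[0.003,0,0,0,0,0,0.8],[0.006,0,0,0,0,0,0.8],[0.009,0,0,0,0,0,0.8],[0.012,0,0,0,0,0,0.8],[0.012,0,0,0,0,0,0.8]]'
```

```text
clock: 7.8
eef_pos: [500.1, 128.5, 25.1]
tcp_rot: [3.141, -0.001, 0.469]
contact_force: [0.8, -1.0, -1.6]
opening: 0.46
grasp_force: 31.3
clock: 8.3
eef_pos: [510.0, 133.6, 25.1]
tcp_rot: [3.141, -0.001, 0.469]
contact_force: [0.3, -0.1, -0.9]
opening: 0.461
grasp_force: 31.4
```

```bash
python3 -m crank '[[0.002,0,0,0,0,0,0.8],[0.004,0,0,0,0,0,0.8],[0.006,0,0,0,0,0,0.8],[0.008,0,0,0,0,0,0.8],[0.008,0,0,0,0,0,0.8]]'
```

```text
clock: 8.8
eef_pos: [517.0, 137.1, 25.1]
tcp_rot: [3.141, -0.0, 0.469]
contact_force: [0.3, -0.4, -1.4]
opening: 0.461
grasp_force: 31.4
```

```bash
python3 -m crank '[[0.002,0,0,0,0,0,0.8],[0.004,0,0,0,0,0,0.8],[0.006,0,0,0,0,0,0.8],[0.008,0,0,0,0,0,0.8],[0.008,0,0,0,0,0,0.8]]'
```

```text
clock: 9.3
eef_pos: [524.1, 140.8, 25.1]
tcp_rot: [3.142, -0.0, 0.469]
contact_force: [-1.1, 0.9, -0.9]
opening: 0.461
grasp_force: 31.4
```

```bash
python3 -m crank '[[0.002,0,0,0,0,0,0.8],[0.004,0,0,0,0,0,0.8],[0.006,0,0,0,0,0,0.8],[0.006,0,0,0,0,0,0.8]]'
```

```text
clock: 9.7
eef_pos: [529.5, 143.5, 25.1]
tcp_rot: [3.142, -0.0, 0.469]
contact_force: [-0.6, -0.8, -1.4]
opening: 0.461
grasp_force: 31.4
```

```bash
python3 -m crank '[[0.001,0,0,0,0,0,0.8],[0.002,0,0,0,0,0,0.8],[0.003,0,0,0,0,0,0.8],[0.003,0,0,0,0,0,0.8]]'
```

```text
clock: 10.1
eef_pos: [531.9, 144.7, 25.1]
tcp_rot: [3.142, -0.0, 0.469]
contact_force: [-0.7, -0.4, -0.9]
opening: 0.46
grasp_force: 31.4
```

```bash
python3 -m crank '[[0.0015,0,0,0,0,0,0.8],[0.003,0,0,0,0,0,0.8],[0.004,0,0,0,0,0,0.8],[0.004,0,0,0,0,0,0.8]]'
```

```text
clock: 10.5
eef_pos: [535.5, 146.6, 25.1]
tcp_rot: [3.142, -0.0, 0.469]
contact_force: [0.7, 0.0, -1.3]
opening: 0.463
grasp_force: 31.4
```

```bash
python3 -m crank '[[0.001,0,0,0,0,0,0.8],[0.002,0,0,0,0,0,0.8],[0.003,0,0,0,0,0,0.8],[0.003,0,0,0,0,0,0.8]]'
```

```text
clock: 10.9
eef_pos: [538.2, 147.9, 25.1]
tcp_rot: [-3.142, -0.0, 0.469]
contact_force: [-0.3, -0.2, -1.1]
opening: 0.462
grasp_force: 31.4
```

```bash
python3 -m crank '[[0.001,0,0,0,0,0,0.8],[0.002,0,0,0,0,0,0.8],[0.002,0,0,0,0,0,0.8]]'
```

```text
clock: 11.2
eef_pos: [540.0, 148.8, 25.1]
tcp_rot: [3.142, -0.0, 0.469]
contact_force: [0.6, 0.2, -1.1]
opening: 0.466
grasp_force: 31.4
```

```bash
python3 -m crank '[[0.001,0,0,0,0,0,0.8],[0.002,0,0,0,0,0,0.8],[0.003,0,0,0,0,0,0.8],[0.003,0,0,0,0,0,0.8]]'
```

```text
clock: 11.6
eef_pos: [542.7, 150.2, 25.1]
tcp_rot: [3.142, -0.0, 0.469]
contact_force: [-0.6, 0.3, -1.4]
opening: 0.46
grasp_force: 31.4
```

```bash
python3 -m crank '[[0.001,0,0,0,0,0,0.8],[0.002,0,0,0,0,0,0.8],[0.0025,0,0,0,0,0,0.8],[0.0025,0,0,0,0,0,0.8]]'
```

```text
clock: 12.0
eef_pos: [544.8, 151.2, 25.1]
tcp_rot: [3.142, -0.0, 0.469]
contact_force: [-0.3, -0.4, -0.8]
opening: 0.464
grasp_force: 31.4
```

```bash
python3 -m crank '[[0.001,0,0,0,0,0,0.8],[0.002,0,0,0,0,0,0.8],[0.002,0,0,0,0,0,0.8]]'
```

```text
clock: 12.3
eef_pos: [546.7, 152.2, 25.1]
tcp_rot: [3.142, -0.0, 0.469]
contact_force: [-0.5, 0.0, -1.0]
opening: 0.461
grasp_force: 31.4
```

```bash
python3 -m crank '[[0.001,0,0,0,0,0,0.8],[0.002,0,0,0,0,0,0.8],[0.002,0,0,0,0,0,0.8]]'
```

```text
clock: 12.6
eef_pos: [548.5, 153.1, 25.1]
tcp_rot: [3.142, -0.0, 0.469]
contact_force: [-0.2, -0.1, -0.4]
opening: 0.463
grasp_force: 31.4
```

```bash
python3 -m crank '[[0.001,0,0,0,0,0,0.8],[0.002,0,0,0,0,0,0.8],[0.002,0,0,0,0,0,0.8]]'
```

```text
clock: 12.9
eef_pos: [550.2, 154.0, 25.1]
tcp_rot: [3.142, -0.0, 0.469]
contact_force: [-0.5, 0.6, -1.1]
opening: 0.464
grasp_force: 31.3
```

```bash
python3 -m crank '[[0.001,0,0,0,0,0,0.8],[0.002,0,0,0,0,0,0.8],[0.002,0,0,0,0,0,0.8]]'
```

```text
clock: 13.2
eef_pos: [551.4, 154.7, 24.9]
tcp_rot: [-3.141, 0.001, 0.469]
contact_force: [-2.3, -1.2, -0.8]
opening: 0.462
grasp_force: 31.4
```

```bash
python3 -m crank '[[0,0,0,0,0,0,0.3],[0,0,0,0,0,0,0.1],[0,0,-0.001,0,0,0,0.1],[-0.01,0,-0.003,0,0,0,0.1],[-0.025,0,-0.005,0,0,0,0.1]]'
python3 -m crank '[[-0.02,0,0,0,0,0,0.1],[-0.027,0,0,0,0,0,0.5],[-0.027,0,0,0,0,0,1],[-0.027,0,0,0,0,0,1],[-0.027,0,0,0,0,0,1]]'
python3 -m crank '[[0,0,0,0,0,0,1],[0,0,0,0,0,0,1],[0,0,0,0,0,0,1]]'
```

```text
clock: 13.7
eef_pos: [529.6, 143.5, 30.3]
tcp_rot: [3.141, -0.001, 0.469]
contact_force: [-0.0, -0.6, -0.1]
opening: 0.895
grasp_force: 0.0
clock: 14.2
eef_pos: [506.5, 131.7, 30.3]
tcp_rot: [3.141, -0.001, 0.469]
contact_force: [-0.1, 0.6, -0.3]
opening: 0.218
grasp_force: 0.0
clock: 14.5
eef_pos: [505.6, 131.5, 30.0]
tcp_rot: [-3.142, -0.0, 0.469]
contact_force: [-0.1, 0.4, -0.0]
opening: 0.002
grasp_force: 0.0
```

Run:
```python
from rig import cams
import cv2,pickle
f=cams.grab_frame("wrist");cv2.imwrite("pics/w4.png",f["image"][:,:,::-1]);pickle.dump(f,open("w4.pkl","wb"))
```

```text
(no output)
```

View pics/w4.png

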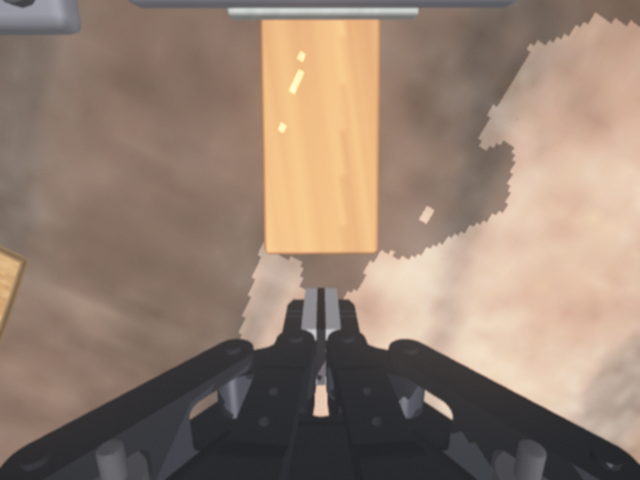

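The wedge sits square: its sides are at columns 263 and 379, centred on the pad, which spans 229 to 417. The shut fingers at (321,300) point at the middle of the thick end. Next I push.

```bash
python3 -m crank '[[0.006,0,0,0,0,0,1],[0.012,0,0,0,0,0,1],[0.017,0,0,0,0,0,1],[0.017,0,0,0,0,0,1],[0.017,0,0,0,0,0,1]]' 40
python3 -m crank '[[0.001,0,0,0,0,0,1],[0.002,0,0,0,0,0,1],[0.002,0,0,0,0,0,1]]'
python3 -m crank '[[0.0005,0,0,0,0,0,1],[0.001,0,0,0,0,0,1],[0.001,0,0,0,0,0,1]]'
```

```text
clock: 15.05
eef_pos: [520.7, 139.1, 30.0]
tcp_rot: [-3.142, 0.0, 0.469]
contact_force: [0.1, 0.2, 0.4]
opening: -0.001
grasp_force: 0.0
clock: 15.35
eef_pos: [522.5, 139.9, 30.1]
tcp_rot: [3.142, -0.0, 0.469]
contact_force: [-0.1, -0.2, 0.4]
opening: 0.001
grasp_force: 0.0
clock: 15.65
eef_pos: [523.4, 140.4, 30.1]
tcp_rot: [3.142, -0.0, 0.469]
contact_force: [0.4, -0.6, -0.9]
opening: -0.001
grasp_force: 0.0
```

```bash
python3 -m crank '[[0.0005,0,0,0,0,0,1],[0.001,0,0,0,0,0,1],[0.001,0,0,0,0,0,1]]'
```

```text
clock: 15.95
eef_pos: [524.3, 140.9, 30.1]
tcp_rot: [3.142, -0.0, 0.469]
contact_force: [-0.2, -0.8, -0.2]
opening: -0.006
grasp_force: 0.0
```

```bash
python3 -m crank '[[0.0005,0,0,0,0,0,1],[0.001,0,0,0,0,0,1],[0.001,0,0,0,0,0,1]]'
```

```text
clock: 16.25
eef_pos: [525.0, 141.2, 30.0]
tcp_rot: [-3.142, 0.0, 0.469]
contact_force: [-1.4, 0.6, 1.1]
opening: -0.003
grasp_force: 0.3
```

```bash
python3 -m crank '[[0.0005,0,0,0,0,0,1],[0.001,0,0,0,0,0,1],[0.001,0,0,0,0,0,1]]'
```

```text
clock: 16.55
eef_pos: [525.0, 141.4, 29.9]
tcp_rot: [-3.141, 0.002, 0.469]
contact_force: [-3.9, -2.7, 3.0]
opening: -0.002
grasp_force: 2.6
```

```bash
python3 -m crank '[[0.0005,0,0,0,0,0,1],[0.001,0,0,0,0,0,1],[0.001,0,0,0,0,0,1]]'
```

```text
clock: 16.85
eef_pos: [525.3, 141.7, 29.8]
tcp_rot: [-3.141, 0.003, 0.469]
contact_force: [-5.9, -3.1, 5.0]
opening: 0.003
grasp_force: 3.5
```

```bash
python3 -m crank '[[0.0005,0,-0.0004,0,0,0,1],[0.001,0,-0.0004,0,0,0,1],[0.001,0,-0.0004,0,0,0,1]]'
```

```text
clock: 17.15
eef_pos: [525.7, 142.0, 29.8]
tcp_rot: [-3.141, 0.004, 0.469]
contact_force: [-6.9, -3.5, 1.9]
opening: 0.0
grasp_force: 3.6
```

```bash
python3 -m crank '[[0.0005,0,-0.0002,0,0,0,1],[0.001,0,-0.0002,0,0,0,1],[0.001,0,-0.0002,0,0,0,1]]'
```

```text
clock: 17.45
eef_pos: [525.9, 142.2, 29.8]
tcp_rot: [-3.141, 0.006, 0.469]
contact_force: [-8.0, -3.8, 1.9]
opening: 0.002
grasp_force: 4.5
```

```bash
python3 -m crank '[[0.0007,0,-0.0002,0,0,0,1],[0.0014,0,-0.0003,0,0,0,1],[0.002,0,-0.0005,0,0,0,1],[0.002,0,-0.0005,0,0,0,1]]'
```

```text
clock: 17.85
eef_pos: [526.6, 142.7, 29.9]
tcp_rot: [-3.14, 0.008, 0.469]
contact_force: [-9.7, -5.4, 0.9]
opening: 0.001
grasp_force: 5.5
```

```bash
python3 -m crank '[[0.0005,0,-0.0002,0,0,0,1],[0.001,0,-0.0004,0,0,0,1],[0.0015,0,-0.0004,0,0,0,1],[0.0015,0,-0.0004,0,0,0,1]]'
```

```text
clock: 18.25
eef_pos: [526.9, 143.0, 29.9]
tcp_rot: [-3.14, 0.01, 0.469]
contact_force: [-12.1, -6.9, -0.3]
opening: -0.0
grasp_force: 6.8
```

13.9 N. A little more, then back off.

```bash
python3 -m crank '[[0.0005,0,-0.0001,0,0,0,1],[0.0008,0,-0.0001,0,0,0,1],[0.0008,0,-0.0001,0,0,0,1],[0.0008,0,-0.0001,0,0,0,1]]'
python3 - <<'E'
from rig import r
import numpy as np
s=r.sense();print(s["contact_force"],np.hypot(*s["contact_force"][:2]))
E
```

```text
clock: 18.65
eef_pos: [527.1, 143.2, 29.9]
tcp_rot: [-3.14, 0.011, 0.469]
contact_force: [-13.4, -6.9, 1.5]
opening: 0.002
grasp_force: 7.5
[-13.36302088  -6.89410103   1.5226988 ] 15.036587249721453
```

```bash
python3 -m crank '[[-0.004,0,0,0,0,0,1],[-0.012,0,0,0,0,0,1],[-0.025,0,0,0,0,0,1],[-0.035,0,-0.005,0,0,0,1],[-0.035,0,-0.005,0,0,0,1]]'
python3 -m crank '[[0,0,0,0,0,0,1],[0,0,0,0,0,0,1]]'
python3 - <<'E'
from rig import cams
import cv2
f=cams.grab_frame("wrist");cv2.imwrite("pics/w5.png",f["image"][:,:,::-1])
E
```

```text
clock: 19.15
eef_pos: [500.0, 128.6, 37.3]
tcp_rot: [-3.141, 0.0, 0.468]
contact_force: [0.7, -0.3, 0.3]
opening: 0.0
grasp_force: 0.0
clock: 19.35
eef_pos: [502.0, 129.4, 37.0]
tcp_rot: [3.141, -0.001, 0.469]
contact_force: [-0.1, 0.5, -0.3]
opening: 0.004
grasp_force: 0.0
```

View pics/w5.png

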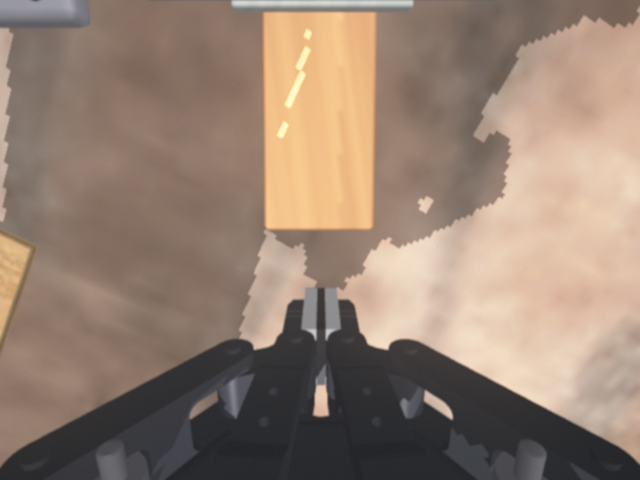

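The wedge is still in place under the pad, square and centred (sides at columns 264 and 376, pad from 232 to 413). The fingers are clear of it.

```bash
python3 -c "
from rig import sign_off
print(sign_off())"
```

```text
the job is handed in; nothing more can be done
None
```

I pushed the wedge in square and centred under the front edge of the rest's table until the push read 15.0 N, then let go, backed the hand clear and handed the job in at about 19 s; no result came back, and I did not check the other loose things afterwards.

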